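# Roll down a cap strip and hang up the roller

## Robot

A 7-joint arm with a two-finger parallel gripper is mounted at the origin on the work surface. World frame = base frame: x ahead of the robot, y to its left, z up, the work surface at z = 0. Lengths are in m, angles in rad, forces in N, time in s.
With the tool pointing down it reaches from about 0.4 to 0.85 m from the base axis. Payload 6.9 kg.
Tool frame: the origin (TCP) lies between the finger pads; the fingertips stand 8 mm ahead of it and the grasp point (between the pads) lies 11 mm behind it; z points along the fingers, y is the line along which they close (so a half turn about z gives the same grasp; the last joint's range is limited). The gripper opens to 85 mm and grips with 20 to 120 N. Pads are 22 mm wide; open, the fingers measure 114 mm over their backs; the gripper's body (76 mm by 85 mm) begins 54 mm behind the grasp point. The pads swing forward as they close: fully open they stand 13 mm farther back than shut.
Start: joints at [-0.997, 0.507, -0.238, 1.5, 0.126, 1.149, -0.155], TCP at [0.282, 0.558, 0.239] pointing down, gripper open.
Joint ranges: [-3.08, 3.08], [-0.24, 2.05], [-1.43, 1.35], [0, 2.5], [-1.52, 4.66], [0.17, 1.96], [-2.89, 2.89]. Speed limits (rad/s): [2.39, 2.39, 3.14, 3.14, 3.14, 3.14, 3.14].

## Interface

Orientations are given as a unit quaternion [w, x, y, z].
In Python, from workcell import env, vision gives the robot as it stands. The module is installed in compiled form; this text tells all that it offers. Calls block until the motion is done:
- env.move_pose(position, orientation): joint-space move of the TCP to a pose.
- env.move_straight(position, attitude=None, vel=0.15, threshold=None): straight line of the TCP; attitude=None keeps the orientation; vel is the mean speed in m/s. With threshold (N) it stops when the force on the tool has changed by that much, and returns True; else False.
- env.set_joints(angles): joint-space move.
- env.set_gripper(opening): finger opening in m; the grip force is fixed at half the most; returns when the fingers have stopped.
- env.hold(seconds).
- env.ik(position, orientation): joint angles nearest the present ones, or None.
- env.observe(): the state.
- vision.capture(name): name is "scene" or "top"; returns (picture, depth): 400x640x3 uint8, red, green, blue; 400x640 float32, m along the optical axis (not along the pixel's ray), 0 where there is no reading.
- vision.camera_model(name): a dict with "fx", "fy", "cx", "cy" (pixels), "k1" (the pictures are not rectified: a ray, as slopes to the right and down, at radius r is drawn at 1 + k1 r^2 times it, then the intrinsics apply), "xyz" and "rotation" of the camera in the world. Camera axes: x right, y up, looking along -z (the intrinsics and any distortion apply to the point x, -y, -z); pixel columns grow to the right and rows downward; lengths in m; the calibration is good to about 2 mm. A picture is of the moment at which its call begins. camera_model takes no time and is no camera call.
A pose or a line that the arm cannot do raises env.MotionError and nothing moves.
- env.hand_in(): hands the job in; it is judged then, once.
The state is a dict: "clock": time; "q": joint angles; "qd": joint speeds; "joint_torque": joint torques, N m; "eef_pos": TCP position; "eef_rot": TCP orientation; "ft_force": force on the tool from outside, world axes, zero at the start; "torque": the same for the moment, N m; "finger_gap": finger opening in m; "grip_force": force on a finger pad.
Only numpy, scipy, OpenCV 4.12 (cv2) and the standard library are available. Lean on these libraries where they do the work, as an engineer would, in place of code of your own. Each camera call takes 0.05 s, during which the arm holds its last target. There are 200 camera calls.

## Task

The orange cap strip on the edge row of the tube rack is still standing proud. Take the hand roller and roll it firmly along the strip, from one end to the other, until every cap is fully home, level with the white strips; do not press the caps with the gripper. Then hang the roller by its handle on the hook of the stand and let go, leaving the glass and bottles around where they stand.

Things in the scene. Friction and masses are not known exactly. Their poses are not given: they have to be found in the camera images.
- roller: Hand roller standing on the bench, 97 mm tall, about 0.4 kg: two blue-grey rubber wheels in tandem (32 mm dia, 26 mm wide, axles 40 mm apart) in a steel saddle 34 mm wide (x), 74 mm long (y), under a red loop handle. Origin: midway between the wheels, at the bottom of the wheels. Local y: rolling direction and length of the handle; x: axles; z up. Same both ways round.
- handle_under (a point): Middle of the underside of the roller's handle, 72 mm above the roller's origin; axes as the roller's. The handle is a bar 80 mm long (y), 16 mm wide (x), 25 mm tall above this point: grip it across its width, fingertips not below this point, as the hook passes there. The loop below is open along x: 60 mm long in y between the posts, 32 mm tall down to the saddle.
- wheel_a (a joint): Turn of the roller's wheel at local y = -20 mm, rad; 0 at the start, free to turn either way, with slight bearing drag (radius 16 mm: 1 rad is 16 mm of rolling).
- wheel_b (a joint): As wheel_a, for the wheel at local y = +20 mm.
- rack: Blue tube rack fixed to the bench, foot 92 x 134 mm, top face 42 mm high, 8 rows of 12 places at 9 mm pitch. Origin: centre of its underside. Local y along the rows, x across, z up. The edge row at x = -31.5 mm has the raised orange caps; the next three rows (x = -22.5 to -4.5 mm) carry white caps already home, tops 50 mm above the bench; the rest is empty.
- tube_strip: The edge row of 12 tubes with the orange caps: a line 107 mm long, 8.4 mm wide along local y. Origin: middle of the row, on the rack's top face, 42 mm above the bench; axes as the rack's. Cap k is at local y = -49.5 + 9 (k-1) mm. Cap tops stand 53 to 54 mm above the bench at the start, 50 mm when home (level with the white ones).
- stand: Low support stand, fixed: grey foot plate 160 x 100 x 12 mm, upright steel rod 11 mm thick, 202 mm tall, with a boss head (24 x 22 mm, 171 to 201 mm high) holding the hook: an 8 mm rod running level along local -x, its centre line 186 mm above the bench, turned up at its end 110 mm from the upright. Origin: foot of the upright, at bench level; z up.
- hook_seat (a point): Top of the level part of the hook, 62 mm out from the upright, 190 mm above the bench: where a handle should hang. Axes as the stand's: the hook points along -x; a handle hung on it lies along y.
- hook_tip (a point): Top of the hook's upturned end, 110 mm out from the upright, 204 mm above the bench (14 mm above the seat). Axes as the stand's.
- beaker: Empty glass beaker, with a green tape band, 82 mm wide, 105 mm tall, loose. Origin: centre of its underside, z up.
- wash_bottle: White bottle with a blue cap, 62 mm wide, 150 mm tall, loose. Origin: centre of its underside, z up.
- amber_jar: Amber jar with a black lid, 58 mm wide, 85 mm tall, loose. Origin: centre of its underside, z up.
- cap_1 (a joint): How far orange cap 1 of the strip (local y = -49.5 mm) is pushed down, m: 0 stands fully proud, 0.004 is fully home; it starts at 0 to 0.001 and stays where it is left. A tight fit: each cap needs about 4 N to move.
- cap_2 (a joint): As cap_1, for orange cap 2, at local y = -40.5 mm.
- cap_3 (a joint): As cap_1, for orange cap 3, at local y = -31.5 mm.
- cap_4 (a joint): As cap_1, for orange cap 4, at local y = -22.5 mm.
- cap_5 (a joint): As cap_1, for orange cap 5, at local y = -13.5 mm.
- cap_6 (a joint): As cap_1, for orange cap 6, at local y = -4.5 mm.
- cap_7 (a joint): As cap_1, for orange cap 7, at local y = 4.5 mm.
- cap_8 (a joint): As cap_1, for orange cap 8, at local y = 13.5 mm.
- cap_9 (a joint): As cap_1, for orange cap 9, at local y = 22.5 mm.
- cap_10 (a joint): As cap_1, for orange cap 10, at local y = 31.5 mm.
- cap_11 (a joint): As cap_1, for orange cap 11, at local y = 40.5 mm.
- cap_12 (a joint): As cap_1, for orange cap 12, at local y = 49.5 mm.
Not all that is in view belongs to the job. Several things look just like the rack: the one meant starts farthest to the robot's right.

How it is judged:
By the outcome, as a careful person would: the job done as asked, in the order asked, and still so for the second after the job is handed in, with the robot touching nothing.
It also fails if it takes over 58 s, if anything falls off the work surface, if the arm or the gripper's body presses on something with over 40 N, if the wrist force passes 120 N, or if a joint passes its speed limit or range.

## Working session

There is one attempt and no reset: what is moved stays moved. The work goes in short steps, each a Python script; the robot and the scene stay as the last script left them, time stands still between calls to the robot, and variables do not carry over. Pictures are saved under pics/ and viewed, at most 10 in all, crops included, and the job is handed in when it is done.

```bash
mkdir -p pics; cat > h.py <<'E'
import numpy as np, cv2
from workcell import env, vision
def cloud(name):
    im,d=vision.capture(name); m=vision.camera_model(name)
    v,u=np.mgrid[0:400,0:640].astype(float)
    K=np.array([[m['fx'],0,m['cx']],[0,m['fy'],m['cy']],[0,0,1]])
    p=cv2.undistortPoints(np.stack([u.ravel(),v.ravel()],1)[:,None],K,np.array([m['k1'],0,0,0.]))[:,0].reshape(400,640,2)
    c=np.stack([p[...,0]*d,-p[...,1]*d,-d],-1)
    R=np.array(m['rotation'])
    if R.shape!=(3,3):
        from scipy.spatial.transform import Rotation as Ro
        R=Ro.from_quat(R[[1,2,3,0]]).as_matrix()
    w=c@R.T+np.array(m['xyz']); w[d==0]=np.nan
    return im,d,w
def save(n,im,s=1):
    cv2.imwrite('pics/'+n,cv2.resize(im[...,::-1],None,fx=s,fy=s,interpolation=cv2.INTER_CUBIC))
E
python3 - <<'E'
from h import *
for n in('top','scene'):
    im,d,w=cloud(n); save(n+'.png',im,1.25); np.savez(n+'.npz',im=im,w=w); m=vision.camera_model(n); print(m)
E
```

```text
{'fx': 454.1801149361551, 'fy': 454.1801149361551, 'cx': 318.71191315002704, 'cy': 198.46692674093347, 'k1': -0.027617833395227123, 'xyz': array([0.41101707, 0.01417836, 1.56697834]), 'rotation': array([-0.70359177, -0.03914686,  0.0514158 ,  0.70765992])}
{'fx': 435.9338051467646, 'fy': 435.9338051467646, 'cx': 314.5620319306995, 'cy': 197.68582594827032, 'k1': -0.052042637621442976, 'xyz': array([1.11394775, 0.26645674, 1.06118759]), 'rotation': array([0.50944014, 0.15274875, 0.23687812, 0.81303587])}
```

View pics/top.png

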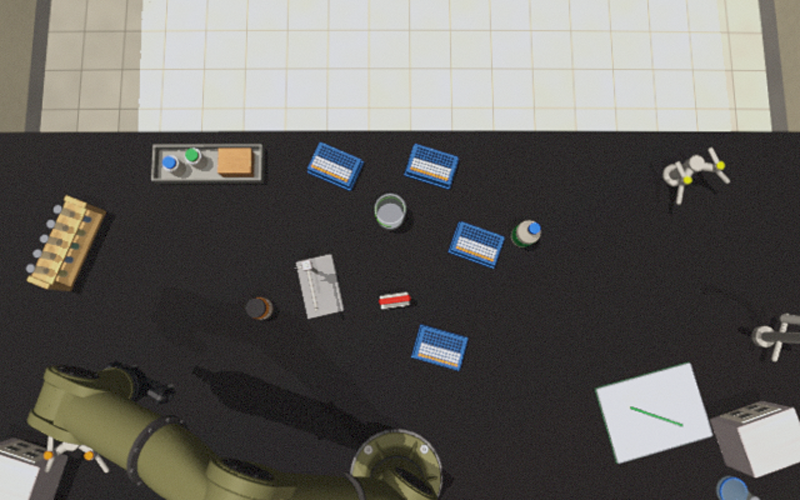

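View pics/scene.png

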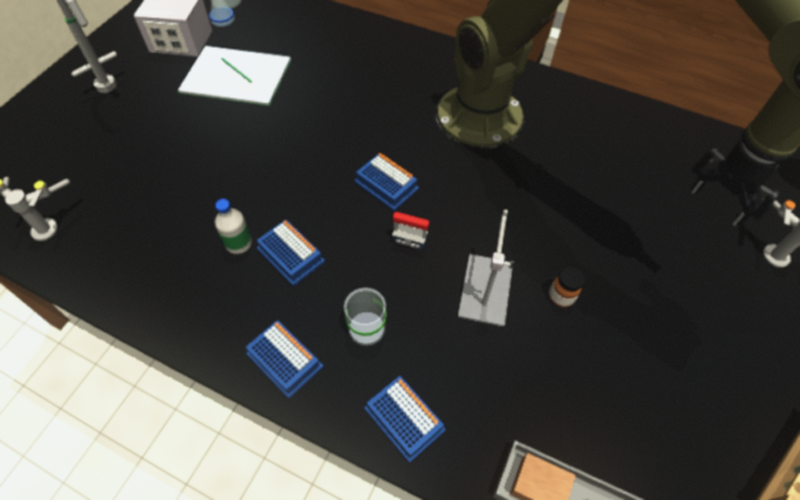

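Top view: the racks that look alike are at (335,166), (432,166), (477,244) and (440,348). The rightmost, (477,244), is the one meant. The roller's red handle is at (395,300), the stand plate at (319,287) with its hook running toward the robot to about (313,305), the beaker at (390,211), the wash bottle at (527,234) and the amber jar at (259,308). The scene view agrees.

```bash
python3 - <<'E'
from h import *
for n in('top','scene'):
    z=np.load(n+'.npz'); im=z['im'];w=z['w']; hsv=cv2.cvtColor(im,cv2.COLOR_RGB2HSV); H,S,V=[hsv[...,i].astype(int) for i in range(3)]
    X,Y,Z=w[...,0],w[...,1],w[...,2]
    print(n,'bench z',np.nanmedian(Z[(V<30)&(Z<.02)&(Z>-.02)]))
    def rect(name,mk):
        p=w[mk][:,:2].astype(np.float32); print(name,len(p),end=' ')
        if len(p)<5: print(); return
        c,s,a=cv2.minAreaRect(p*1000); m=p.mean(0)
        d=np.linalg.eigh(np.cov(p.T))[1][:,1]
        print('rect c',np.round(c,1),'s',np.round(s,1),'a',round(a,1),'mean',m.round(4),'axis deg',round(np.degrees(np.arctan2(d[1],d[0]))%180,1),'z',np.nanpercentile(w[mk][:,2],[5,50,95]).round(4))
    blue=(H>100)&(H<125)&(S>130)&(V>60)
    lab,st=cv2.connectedComponentsWithStats(cv2.morphologyEx((blue).astype(np.uint8),cv2.MORPH_CLOSE,np.ones((5,5))),connectivity=8)[1:3]
    for i in range(1,len(st)):
        if st[i,4]>300: rect('blue@%d,%d'%(st[i,0]+st[i,2]/2,st[i,1]+st[i,3]/2),(lab==i)&(Z>.035))
    orange=(H>5)&(H<22)&(S>120)&(V>120)&(Z>.04)&(Z<.07)
    lab,st=cv2.connectedComponentsWithStats(cv2.dilate(orange.astype(np.uint8),np.ones((3,3))),connectivity=8)[1:3]
    for i in range(1,len(st)):
        if st[i,4]>40: rect('orange@%d,%d'%(st[i,0]+st[i,2]/2,st[i,1]+st[i,3]/2),(lab==i)&orange)
    rect('red',((H<5)|(H>175))&(S>150)&(V>100)&(Z>.085)&(Z<.11)&(X>.2)&(X<.7))
    reg=(X>.2)&(X<.75)&(Y>.08)&(Y<.3)
    rect('plate',reg&(Z>.006)&(Z<.018)&(V>60))
    rect('hookz',reg&(Z>.177)&(Z<.194))
    rect('hi',reg&(Z>.194)&(Z<.25))
    rect('jar',(Z>.075)&(Z<.095)&(X>.2)&(X<.6)&(Y>.3)&(Y<.5))
    rect('bottle',(Z>.09)&(Z<.17)&(X>.4)&(X<.7)&(Y<-.2)&(Y>-.5))
    rect('beaker',(Z>.03)&(Z<.12)&(X>.45)&(X<.75)&(Y>-.02)&(Y<.12)&~blue&~orange)
t=np.load('top.npz')['im'];a=cv2.resize(t[160:290,190:320],None,fx=3,fy=3,interpolation=2);b=cv2.resize(t[150:280,310:440],None,fx=3,fy=3,interpolation=2)
save('crop.png',np.hstack([a,b]))
E
```

```text
top bench z -0.0013744305052812988
blue@268,133 497 rect c [844.  164.6] s [127.8  85.7] a 66.2 mean [0.8514 0.159 ] axis deg 64.6 z [0.0362 0.0414 0.047 ]
blue@345,133 494 rect c [ 842.9 -106.1] s [125.4  86. ] a 71.6 mean [ 0.852  -0.1078] axis deg 73.3 z [0.0367 0.0418 0.0473]
blue@381,196 514 rect c [ 620.7 -227. ] s [126.3  85.7] a 69.3 mean [ 0.6306 -0.23  ] axis deg 71.9 z [0.0368 0.0417 0.0475]
blue@352,278 556 rect c [ 340.6 -121.6] s [126.5  84.1] a 73.6 mean [ 0.3524 -0.1236] axis deg 75.2 z [0.0364 0.041  0.047 ]
orange@188,129 458 rect c [850.6 434.8] s [69.4 87.6] a 0.0 mean [0.8481 0.434 ] axis deg 94.1 z [0.0476 0.0537 0.0591]
orange@264,138 45 rect c [814.3 174.6] s [101.8   6.8] a 65.0 mean [0.8142 0.1745] axis deg 66.5 z [0.0482 0.0531 0.0586]
orange@343,139 49 rect c [811.7 -97. ] s [100.5   9.4] a 74.6 mean [ 0.8119 -0.0989] axis deg 72.8 z [0.0466 0.0544 0.0584]
orange@379,203 48 rect c [ 592.  -215.5] s [100.4   6.3] a 70.3 mean [ 0.5916 -0.216 ] axis deg 70.0 z [0.0483 0.0535 0.0578]
orange@350,288 41 rect c [ 310.8 -113.6] s [103.1   4.8] a 73.9 mean [ 0.3103
[... 2202 characters left out ...]
61 0.095  0.099 ]
plate 1649 rect c [508.7 208.4] s [163.3 100.6] a 12.7 mean [0.5185 0.2086] axis deg 19.1 z [0.0082 0.0117 0.0151]
hookz 168 rect c [502.4 202.9] s [121.2  41. ] a 27.0 mean [0.512  0.2117] axis deg 16.7 z [0.1804 0.1889 0.1928]
hi 105 rect c [501.3 203.9] s [121.5  39.6] a 26.4 mean [0.5359 0.2153] axis deg 13.1 z [0.195  0.1997 0.2036]
jar 304 rect c [450.7 364.4] s [51.2 50.7] a 77.2 mean [0.452  0.3642] axis deg 156.6 z [0.0782 0.0843 0.0877]
bottle 420 rect c [ 648.  -346.6] s [46.6 59.8] a 51.6 mean [ 0.6496 -0.3443] axis deg 140.7 z [0.0929 0.1113 0.1505]
beaker 1211 rect c [598.   16.9] s [295.1  74. ] a 0.1 mean [0.6217 0.0156] axis deg 2.1 z [0.0358 0.0737 0.1045]
```

View pics/crop.png

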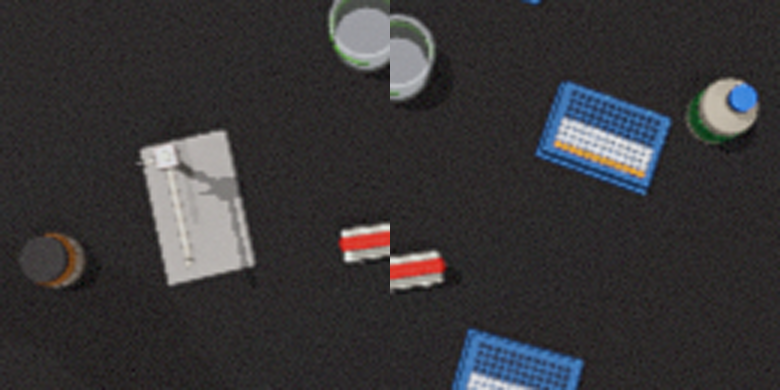

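The left crop shows the hook running from the boss (165,155) to its tip (190,262), toward the robot. The right crop shows the rightmost rack, with its orange row (600,160) on the near side and the bottle to its right at (722,110). That is the rack meant. Next I'll locate the hook and go for the roller.

```bash
cat >> h.py <<'E'
from scipy.spatial.transform import Rotation as Ro
def quat(deg):
    c,s=np.cos(np.radians(deg)),np.sin(np.radians(deg))
    q=Ro.from_matrix(np.array([[-s,c,0],[c,s,0],[0,0,-1.]])).as_quat()
    return q[[3,0,1,2]]
def st(m=''):
    o=env.observe(); print(m,round(o['clock'],2),np.round(o['eef_pos'],4),'F',np.round(o['ft_force'],1),'gap',round(o['finger_gap'],4),'grip',np.round(o['grip_force'],1),'q7',round(o['q'][6],2))
E
python3 - <<'E'
from h import *
a=np.radians(12.7); R=np.array([[np.cos(a),np.sin(a)],[-np.sin(a),np.cos(a)]])
for n in('top','scene'):
    z=np.load(n+'.npz'); w=z['w']; X,Y,Z=w[...,0],w[...,1],w[...,2]
    k=(X>.38)&(X<.62)&(Y>.14)&(Y<.28)&(Z>.175)&(Z<.215); p=w[k]; l=p[:,:2]@R.T
    o=np.argsort(l[:,0]); l=l[o];zz=p[o,2]
    print(n,'lx range',l[[0,-1],0].round(4))
    for lo in np.arange(l[0,0],l[-1,0],.01):
        m=(l[:,0]>=lo)&(l[:,0]<lo+.01)
        if m.any(): print(round(lo,3),m.sum(),'ly med',np.median(l[m,1]).round(4),'rng',np.ptp(l[m,1]).round(3),'z',np.percentile(zz[m],[50,95]).round(3))
st()
for b in(7.4,187.4,-172.6):
    for nm,p,d in(('grab',(.468,.003,.081),0),('rackA',(.564,-.29,.131),-27.4),('rackB',(.62,-.14,.131),-27.4),('hook',(.49,.2,.2),5.3),('hook0',(.40,.18,.22),5.3)):
        q=env.ik(np.array(p),quat(b+d)); print(b,nm,None if q is None else np.round(q,2))
E
```

```text
top lx range [0.4692 0.5935]
0.469 11 ly med 0.0882 rng 0.007 z [0.201 0.203]
0.479 9 ly med 0.0876 rng 0.006 z [0.19  0.193]
0.489 9 ly med 0.088 rng 0.008 z [0.187 0.191]
0.499 8 ly med 0.0876 rng 0.007 z [0.189 0.193]
0.509 8 ly med 0.0876 rng 0.006 z [0.188 0.191]
0.519 11 ly med 0.0873 rng 0.007 z [0.189 0.193]
0.529 8 ly med 0.0892 rng 0.007 z [0.186 0.193]
0.539 8 ly med 0.0877 rng 0.006 z [0.186 0.19 ]
0.549 9 ly med 0.0878 rng 0.007 z [0.189 0.192]
0.559 10 ly med 0.0881 rng 0.006 z [0.19  0.194]
0.569 29 ly med 0.0879 rng 0.037 z [0.199 0.204]
0.579 39 ly med 0.0921 rng 0.041 z [0.198 0.203]
0.589 9 ly med 0.088 rng 0.018 z [0.199 0.201]
scene lx range [0.4702 0.5952]
0.47 23 ly med 0.0911 rng 0.007 z [0.197 0.204]
0.48 11 ly med 0.0923 rng 0.007 z [0.188 0.19 ]
0.49 9 ly med 0.0912 rng 0.006 z [0.19  0.192]
0.5 10 ly med 0.0913 rng 0.007 z [0.189 0.19 ]
0.51 9 ly med 0.0911 rng 0.005 z [0.19  0.194]
0.52 15 ly med 0.0914 rng 0.007 z [0.189 0.192]
0.53 9 ly med 0.0909 rng 0.005 z [0.189 0.19 ]
0.54 15 ly med 0.0916 rng 0.007 z [0.189 0.192]
0.55 12 ly med 0.0912 rng 0.007 z
[... 410 characters left out ...]
4  0.36  1.62 -0.27  0.93  0.08]
7.4 hook [-0.46  0.39  0.03  1.81 -0.02  0.94 -0.2 ]
7.4 hook0 [-0.53  0.24  0.06  1.99 -0.02  0.91 -0.23]
187.4 grab [ 0.38  0.54 -0.63  2.1   0.52  0.66  2.66]
187.4 rackA [-0.13  0.9   1.15  1.63 -0.87  1.21 -2.28]
187.4 rackB [ 0.46  0.65 -0.46  1.61  0.33  0.96  2.68]
187.4 hook [ 0.07  0.47 -0.76  1.81  0.38  1.01  2.53]
187.4 hook0 [ 0.09  0.29 -0.74  1.99  0.24  0.95  2.6 ]
-172.6 grab [ 0.38  0.54 -0.63  2.1   0.52  0.66  2.66]
-172.6 rackA [-0.13  0.9   1.15  1.63 -0.87  1.21 -2.28]
-172.6 rackB [ 0.46  0.65 -0.46  1.61  0.33  0.96  2.68]
-172.6 hook [ 0.07  0.47 -0.76  1.81  0.38  1.01  2.53]
-172.6 hook0 [ 0.09  0.29 -0.74  1.99  0.24  0.95  2.6 ]
```

```bash
python3 - <<'E'
from h import *
g=np.array([.468,.003,0]); Q=quat(7.4)
env.move_straight([.282,.557,.33],vel=.3)
env.move_pose(g+[0,0,.24],Q); st('above')
im,d,w=cloud('scene'); np.savez('s2.npz',im=im,w=w)
env.move_straight(g+[0,0,.081],vel=.15); st('down')
env.set_gripper(.0); st('gripped')
env.move_straight(g+[0,0,.20],vel=.15); st('lifted')
im,d,w=cloud('scene'); save('lift.png',im[60:260,220:480],3)
E
```

```text
above 2.67 [0.4683 0.0042 0.2401] F [-0.  -0.1 -0. ] gap 0.0854 grip 0.0 q7 0.16
down 3.93 [0.4684 0.003  0.0816] F [-0.1 -0.7 -0.2] gap 0.0854 grip 0.0 q7 0.24
gripped 4.58 [0.4677 0.003  0.0812] F [-1.6  0.2  5.1] gap 0.0147 grip 60.3 q7 0.24
lifted 5.52 [0.4673 0.0031 0.1991] F [-0.6 -0.1 -3.9] gap 0.0147 grip 59.1 q7 0.18
```

View pics/lift.png

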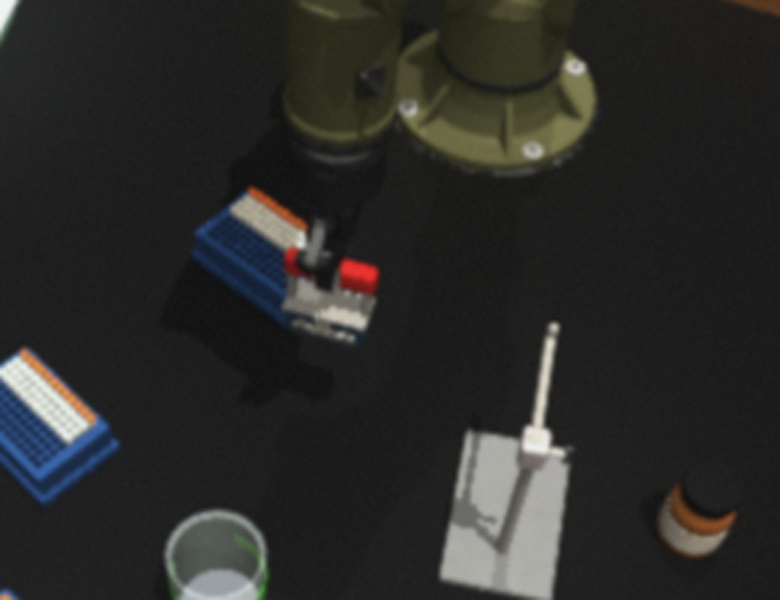

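The roller is held level at (330,280) in the crop. Now to roll along the strip.

```bash
cat >> h.py <<'E'
C=np.array([.591,-.2147,0]); U=np.array([np.cos(np.radians(70)),np.sin(np.radians(70)),0])
def P(y,z): return C+U*y+np.array([0,0,z])
def roll(ys,z):
    for y in ys:
        env.move_straight(P(y,z),quat(-20),vel=.06); st('y%+.3f'%y)
E
python3 - <<'E'
from h import *
env.move_pose(P(-.085,.20),quat(-20))
env.move_straight(P(-.085,.130),vel=.15); st('start')
roll([-.055,-.02,.01,.04,.085],.130)
im,d,w=cloud('scene'); save('r1.png',im[110:230,150:310],5)
E
```

```text
start 7.38 [ 0.5624 -0.2938  0.1307] F [ 1.   0.1 -3.2] gap 0.0151 grip 59.0 q7 0.35
y-0.055 8.03 [ 0.5734 -0.2653  0.1312] F [-1.4 -0.8  5.5] gap 0.0149 grip 60.4 q7 0.31
y-0.020 8.76 [ 0.5856 -0.2321  0.1313] F [-1.3  0.2  7.4] gap 0.0146 grip 60.8 q7 0.25
y+0.010 9.41 [ 0.5959 -0.2037  0.1313] F [-0.8  0.3  6.9] gap 0.0147 grip 60.7 q7 0.21
y+0.040 10.06 [ 0.6062 -0.175   0.1311] F [-0.7  0.4  5.3] gap 0.0149 grip 60.5 q7 0.16
y+0.085 10.96 [ 0.6196 -0.1351  0.1295] F [-0.2  0.1 -3.1] gap 0.0145 grip 59.1 q7 0.09
```

View pics/r1.png

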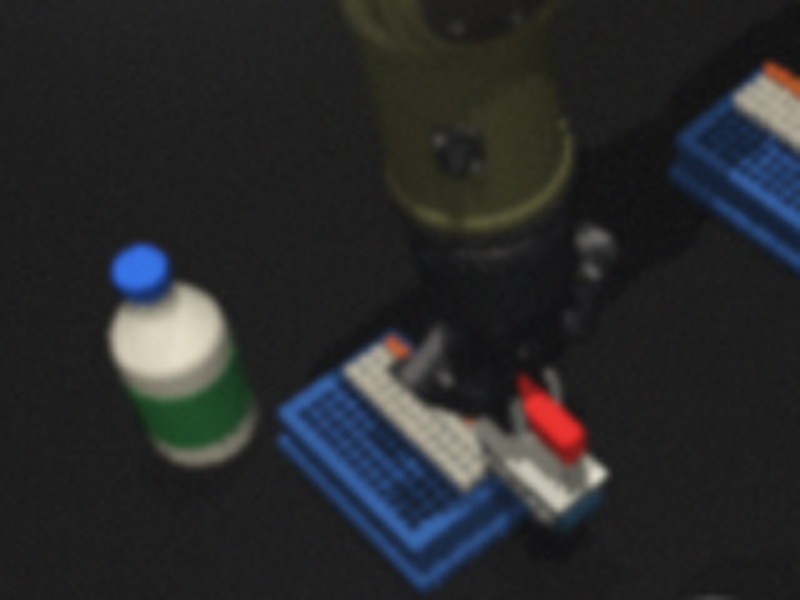

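The first pass ran with about 10 N. I'll make a firmer return pass, pressing harder within ±32 mm so the end caps are covered, then inspect.

```bash
python3 - <<'E'
from h import *
roll([.06],.130); roll([.034],.1265); roll([0,-.034],.1255); roll([-.06],.130)
env.move_straight(P(-.09,.135),vel=.15)
env.move_straight(P(-.09,.20),vel=.2)
env.move_pose([.45,.0,.27],quat(-10)); st()
for n in('scene','top'):
    im,d,w=cloud(n); np.savez(n+'2.npz',im=im,w=w)
    hsv=cv2.cvtColor(im,cv2.COLOR_RGB2HSV);H,S,V=[hsv[...,i].astype(int) for i in range(3)]
    l=(w-C)@np.array([[np.cos(np.radians(-20)),np.sin(np.radians(-20)),0],U,[0,0,1]]).T
    k=(abs(l[...,0])<.006)&(l[...,2]>.035)&(l[...,2]<.06); kw=(l[...,0]>.006)&(l[...,0]<.03)&(l[...,2]>.035)&(l[...,2]<.06)
    for a in np.arange(-.054,.054,.018):
        b=(l[...,1]>=a)&(l[...,1]<a+.018); print(n,round(a,3),(k&b).sum(),np.round([l[k&b][:,2].mean(),l[kw&b][:,2].mean()],4))
    if n=='scene': save('r2.png',im[150:230,190:290],7)
E
```

```text
y+0.060 11.57 [ 0.6115 -0.1594  0.131 ] F [-4.  -0.5  9.2] gap 0.0143 grip 60.7 q7 0.13
y+0.034 12.16 [ 0.6032 -0.1837  0.131 ] F [-9.4  3.1 31.7] gap 0.0149 grip 64.5 q7 0.17
y+0.000 12.88 [ 0.5916 -0.2163  0.1309] F [-10.9   4.1  37.9] gap 0.0151 grip 65.4 q7 0.23
y-0.034 13.59 [ 0.5798 -0.2492  0.1308] F [-9.8  1.  34.8] gap 0.0147 grip 64.9 q7 0.28
y-0.060 14.18 [ 0.5712 -0.2718  0.131 ] F [-1.5  0.3 10.3] gap 0.0152 grip 61.0 q7 0.31
 16.25 [ 0.4506 -0.001   0.2698] F [ 0.1 -0.4 -3.7] gap 0.0148 grip 59.1 q7 -0.11
scene -0.054 20 [0.0484 0.0477]
scene -0.036 18 [0.0479 0.0481]
scene -0.018 17 [0.0471 0.0487]
scene -0.0 16 [0.0489 0.0491]
scene 0.018 20 [0.0491 0.0492]
scene 0.036 29 [0.0473 0.0478]
top -0.054 20 [0.0452 0.0482]
top -0.036 18 [0.0462 0.0485]
top -0.018 19 [0.0451 0.0478]
top -0.0 18 [0.0462 0.0478]
top 0.018 18 [0.0451 0.0479]
top 0.036 17 [0.046  0.0489]
```

View pics/r2.png

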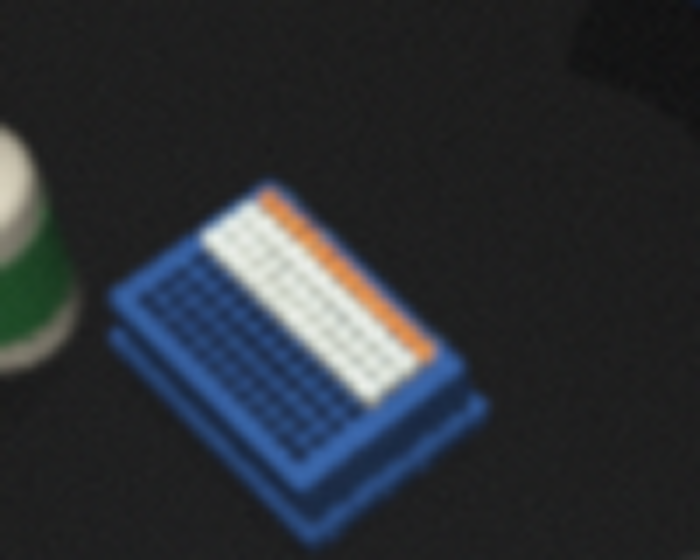

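Picture: the orange strip (345,275) now looks continuous and level with the white rows, and depth agrees to within its noise. I have time for a third firm pass, offset 4 mm outward so the load falls on the orange caps. Then I'll hang the roller.

```bash
cat >> h.py <<'E'
a_=np.radians(12.7); HX=np.array([np.cos(a_),np.sin(a_),0]); HY=np.array([-np.sin(a_),np.cos(a_),0])
def Hk(x,z): return HX*(.5835+x)+HY*.0896+np.array([0,0,z])   # x from upright, z of handle underside -> TCP
def HT(x,z): return Hk(x,z+.009)
E
python3 - <<'E'
import h; from h import *
h.C=C-.004*np.array([np.cos(np.radians(-20)),np.sin(np.radians(-20)),0])
P=h.P
env.move_pose(P(-.085,.19),quat(-20)); env.move_straight(P(-.085,.131),vel=.2)
roll([-.055],.130); roll([-.034],.1265); roll([0,.034],.126); roll([.058],.130)
env.move_straight(P(.09,.135),vel=.15); env.move_straight(P(.09,.22),vel=.2)
env.move_pose(HT(-.17,.260),quat(12.7)); env.move_straight(HT(-.16,.209),vel=.2); st('pre')
print(HT(-.16,.209))
im,d,w=cloud('scene'); save('h1.png',im[100:260,310:510],4)
l=np.stack([(w@HX)-.5835,(w@HY)-.0896,w[...,2]],-1)
hsv=cv2.cvtColor(im,cv2.COLOR_RGB2HSV); k=((hsv[...,0]<5)|(hsv[...,0]>175))&(hsv[...,1]>150)&(hsv[...,2]>80)&(l[...,2]>.15)
print(k.sum(),np.percentile(l[k],[3,50,97],axis=0).round(4))
E
```

```text
y-0.055 18.67 [ 0.5693 -0.2641  0.1311] F [-0.7  1.3  5.5] gap 0.0149 grip 60.5 q7 0.39
y-0.034 19.18 [ 0.5763 -0.2461  0.1308] F [-7.8  2.9 28.3] gap 0.0149 grip 63.9 q7 0.36
y+0.000 19.89 [ 0.5886 -0.214   0.1309] F [-7.2  3.4 30.8] gap 0.0148 grip 64.3 q7 0.31
y+0.034 20.61 [ 0.6007 -0.1813  0.1308] F [-7.   4.6 30.4] gap 0.0147 grip 64.2 q7 0.26
y+0.058 21.17 [ 0.6084 -0.1586  0.1308] F [ 1.  -0.1  6.3] gap 0.0149 grip 60.6 q7 0.22
pre 23.97 [0.3938 0.1797 0.2179] F [ 0.7 -0.9 -3.4] gap 0.0149 grip 59.0 q7 -0.11
[0.39344066 0.18051276 0.218     ]
195 [[-0.1642 -0.0374  0.2135]
 [-0.1534 -0.0138  0.2299]
 [-0.1458  0.0371  0.2424]]
```

View pics/h1.png

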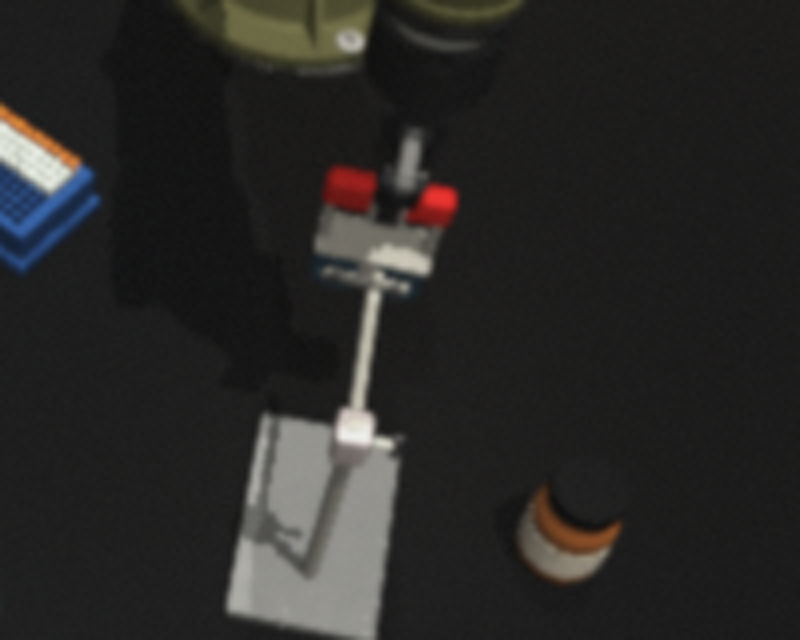

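The roller sits in line with the hook (tip near (375,280)), and the handle is centred on it laterally. I'll insert it under force guard, then lower it.

```bash
python3 - <<'E'
from h import *
hit=env.move_straight(HT(-.062,.209),vel=.08,threshold=8); st('in %s'%hit)
if not hit:
    print(env.move_straight(HT(-.062,.1885),vel=.04,threshold=5)); st('seated')
im,d,w=cloud('scene'); save('h2.png',im[120:260,320:480],5)
E
```

```text
in False 25.39 [0.4886 0.202  0.218 ] F [-0.2 -0.2 -3.4] gap 0.0154 grip 59.1 q7 -0.02
True
seated 25.88 [0.4887 0.2021 0.1991] F [-0.4 -0.5  5.1] gap 0.0147 grip 60.6 q7 -0.0
```

View pics/h2.png

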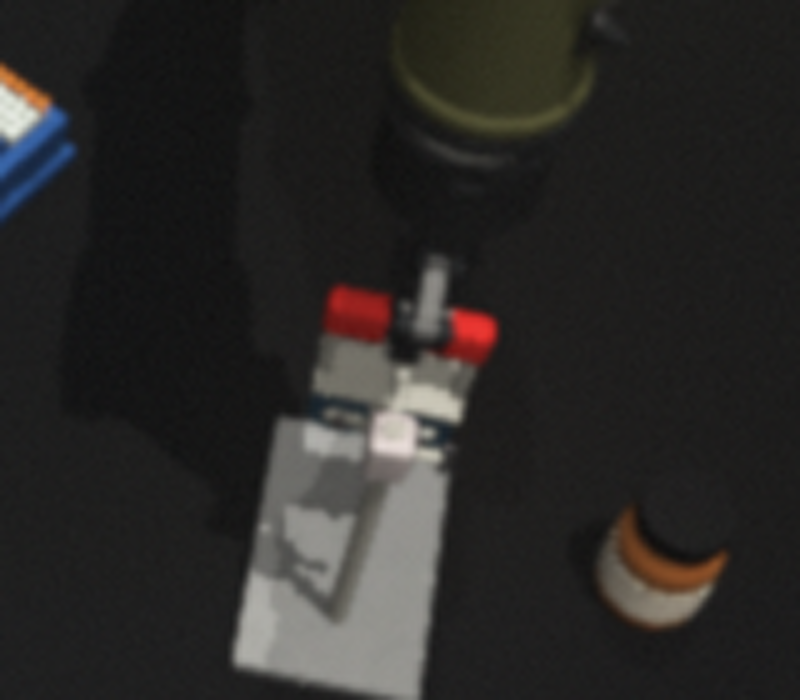

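The hook passes through the loop and the handle is seated on it: contact came at exactly the seat height. Time to release and back straight up.

```bash
python3 - <<'E'
from h import *
env.set_gripper(.036); st('open')
env.move_straight(HT(-.062,.215),vel=.05); env.move_straight(HT(-.062,.30),vel=.2); st('up')
env.move_pose([.40,-.05,.36],quat(0)); env.hold(2)
ims=[cloud(n)[0] for n in('scene','top')]
a=cv2.resize(ims[0][120:260,320:480],(400,350),interpolation=2); t=ims[1]; b=cv2.resize(t[100:275,200:400+0],(400,350),interpolation=2)
save('end.png',np.hstack([a,b])); st()
E
```

```text
open 26.26 [0.4879 0.2018 0.1982] F [ 0.1 -0.1 -0.3] gap 0.036 grip 0.0 q7 -0.0
up 27.5 [0.4887 0.2021 0.3084] F [0.2 0.2 0.1] gap 0.0356 grip 0.0 q7 -0.06
 30.66 [ 0.4  -0.05  0.36] F [-0.1 -1.  -1. ] gap 0.0361 grip 0.0 q7 0.13
```

View pics/end.png

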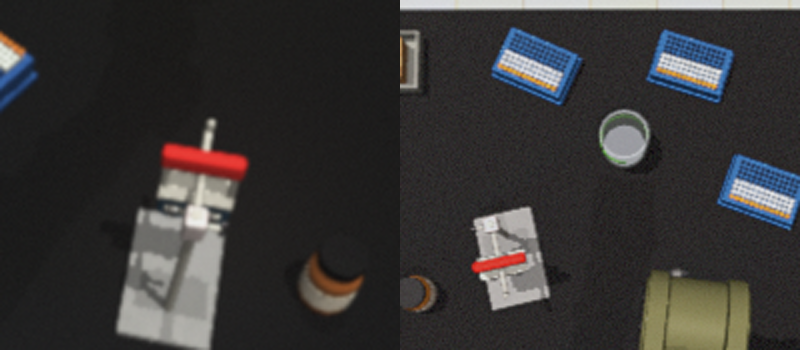

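The roller hangs still on the hook (handle at (205,162) on the left, (498,262) on the right). The gripper is clear, and the beaker and jar are where they stood.

```bash
python3 -c "
from h import *
print(env.hand_in())"
```

```text
the job is handed in; nothing more can be done
None
```

I handed the job in at about 31 s: the orange caps were rolled level with the white strips, as far as the images and depth readings can show, the roller hangs on the hook with the gripper clear, and the glass and bottles were left untouched.

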